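# Sweep the checked bushes off the surface plate into the parts bin

### The arm

A 6-joint arm with a two-finger parallel gripper is mounted at the origin on the work surface. World frame = base frame: x ahead of the robot, y to its left, z up, the work surface at z = 0. Lengths are in m, angles in degrees, forces in N, time in s.
With the tool pointing down it reaches from about 0.35 to 0.875 m from the base axis. Payload 4.2 kg.
Tool frame: the origin (TCP) lies on the centre line of the jaws, within the pads' length; the fingertips stand 19 mm ahead of it and the grasp point (between the pads) is the TCP; z points along the fingers, y is the line along which they close (so a half turn about z gives the same grasp; the last joint's range is limited). The gripper opens to 87 mm and grips with 3 to 60 N. Pads are 19 mm wide; open, the fingers measure 117 mm over their backs; the gripper's body (75 mm by 190 mm) begins 51 mm behind the grasp point.
Start: joints at [14.817, 22.042, 0.453, 0, -68.411, -14.817], TCP at [0.625, 0, 0.242] pointing down, gripper open.
Joint ranges: [-179.83, 179.83], [-69.29, 118.12], [-61.27, 80.66], [-181.25, 117.63], [-171.15, -9.14], [-177.46, 177.46]. Speed limits (degrees/s): [159.86, 159.86, 180, 180, 180, 180].

### API

Orientations are given as a 3x3 rotation matrix whose columns are the frame's x, y, z axes.
In Python, from station import sense, capture, finish_job, search_frame, masks_of gives the robot as it stands.
- The arm moves only by the tool drive_tool, never from a script. Its argument "rows" is a list of rows, each a list of 7 numbers: the opening in per cent of the stroke, from 0 (shut) to 100 (fully open), then the shift along the world's x, y, z in mm, then the turn, a rotation vector about the world's x, y, z in rad. In form: [[fingers, dx, dy, dz, wx, wy, wz], ...]. A call has 1 to 5 rows; each row shifts and turns the commanded pose from where the row before left it; what a row does not reach is not made up. A row lasts 1/12 s, in which the tool goes at most 41.7 mm and 7.16 degrees, less where a joint would pass 70% of its speed; a pose out of reach is approached as far as the arm can. A call is refused whole if a number of a shift passes 41.7 or a number of a turn 0.125, either way. A call with a gripper value outside its range is refused whole. The fingers move at their own pace and stop on an object; the grip force is fixed at half the most. Time passes only in rows, so rows that do not move let the fingers close. It gives the time, the measured TCP pose, the force, the opening and the grip force at its end, in the units of the state.
- sense(): the state, without advancing time (a new reading comes with each control period).
- capture(name): name is "scene" or "side" or "wrist"; returns a dict with "frame" (420x560x3 uint8, red, green, blue), "z_map" (420x560 float32, m along the optical axis (not along the pixel's ray), 0 where there is no reading), "fx", "fy", "cx", "cy" (pixels), "R" (3x3) and "t" (3): a world point X has camera coordinates R X + t; the wrist camera has in their place "T_tool_cam" (4x4, takes a point from camera to tool coordinates, whose origin is the TCP and whose axes are the flange's). Camera axes: x right, y down, z forward; pixel columns grow to the right and rows downward; lengths in m; the calibration is good to about 2 mm. A picture is of the moment at which its call begins: read the wrist's pose just before it.
- finish_job(): hands the job in; it is judged then, once.
Trained networks look in a picture, given as the dict that the camera call returned (one of the last four; its "shot" number tells which), for a name from the list of things; names that differ only in an ending like _2 or _b are one class to them, and where a whole thing is asked for, a point or a joint stands for the part that bears it (a point fixed in the world has none). Each returns a list of dicts, best first, with "p" (0 to 1); they miss things now and then, are a little off and sometimes report something else, mostly with a low value. They report only what shows in the picture. A call takes as long as a camera call. They do not tell look-alikes from the thing itself.
- search_frame(label, picture): "xy" ([column, row] in pixels, amid what is visible of it).
- masks_of(label, picture): "region" (420x560 bool, what is visible of it) and "xy" ([column, row] in pixels, amid what is visible of it).
The state is a dict: "time_s": time; "joints": joint angles; "joint_velocities": joint speeds; "effort": joint torques, N m; "tcp_pos": TCP position; "ee_rot": TCP orientation; "wrist_force": force on the tool from outside, world axes, zero at the start; "moment": the same for the moment, N m; "gripper_width": opening from 0.0 (shut) to 1.0 (fully open); "gripper_force": force on a finger pad.
Only numpy, scipy, OpenCV 4.12 (cv2) and the standard library are available. Lean on these libraries where they do the work, as an engineer would, in place of code of your own. Each camera call takes 0.05 s, during which the arm holds its last target. There are 200 camera calls.

### The job

The four short white bushes on the granite surface plate have been measured: sweep them along the plate with the fingertips and over its end into the open parts bin. Push them, do not pick any of them up, and leave the taller flanged sleeve, the steel ring gauge and the V-block standing where they are on the plate.

Things in the scene. Friction and masses are not known exactly. Their poses are not given: they have to be found in the camera images.
- plate: Dark granite surface plate, fixed, 250 mm along its x by 400 mm along its y; its flat, rimless top is 75 mm above the bench. Origin at bench level under its centre; z up. Its long y axis lies along world y within 10 degrees. The bin stands against one of its two short ends (+y or -y), the gauge case against the other.
- bin: Open blue plastic parts bin, fixed on the bench against one short end of the plate (either end), parallel to it, centred within 6 mm, 3 to 6 mm gap: 250 mm along its x (as the plate's x) by 140 mm along its y, 62 mm tall, so its rim is 13 mm below the plate's top; walls and floor 4 mm, inside 242 by 132 mm. Origin at the centre of its underside.
- case: Closed dark wooden gauge case, fixed, 220 by 140 by 46 mm tall, on the bench against the plate's other end; nothing goes on it. Origin at the centre of its underside.
- bush1: Finished bush, to be swept into the bin: plain short white plastic ring, outside diameter 34 mm, bore 12 mm, 20 mm tall, 18 to 30 g, standing on its flat end on the plate. Origin at its centre, 10 mm above the plate's top; z along its axis (up at the start). It slides under a light push.
- bush2: Finished bush, to be swept into the bin: plain short white plastic ring, outside diameter 34 mm, bore 12 mm, 20 mm tall, 18 to 30 g, standing on its flat end on the plate. Origin at its centre, 10 mm above the plate's top; z along its axis (up at the start). It slides under a light push.
- bush3: Finished bush, to be swept into the bin: plain short white plastic ring, outside diameter 34 mm, bore 12 mm, 20 mm tall, 18 to 30 g, standing on its flat end on the plate. Origin at its centre, 10 mm above the plate's top; z along its axis (up at the start). It slides under a light push.
- bush4: Finished bush, to be swept into the bin: plain short white plastic ring, outside diameter 34 mm, bore 12 mm, 20 mm tall, 18 to 30 g, standing on its flat end on the plate. Origin at its centre, 10 mm above the plate's top; z along its axis (up at the start). It slides under a light push.
- sleeve: Flanged sleeve, to be left alone: white plastic like the bushes but taller, 46 mm, a 24 mm tube on a 36 mm round foot flange 6 mm thick; it stands upright on the plate among the bushes, in any of their places. Origin at the centre of its underside.
- ring_gauge: Steel ring gauge, to be left alone: 45 mm outside, 20 mm bore, 14 mm tall, lying flat near the plate's far (+x) long edge. Origin at the centre of its underside.
- v_block: Steel V-block, to be left alone: 45 (x) by 40 (y) by 35 mm tall with a V groove along its top, near the plate's far (+x) long edge. Origin at the centre of its underside.
Not all that is in view belongs to the job. What is shaped like the bush2 but pink or yellow is not meant.

How it is judged:
By the outcome, as a careful person would: the job done as asked, in the order asked, and still so for the second after the job is handed in, with the robot touching nothing.
It also fails if it takes over 61 s, if anything falls off the work surface, if the arm or the gripper's body presses on something with over 40 N, if the wrist force passes 120 N, or if a joint passes its speed limit or range.

## Working session

There is one attempt and no reset: what is moved stays moved. The work goes in short steps, Python scripts to look and compute and a tool call to move; the robot and the scene stay as the last step left them, time stands still between calls to the robot, and variables do not carry over. Pictures are saved under pics/ and viewed, at most 10 in all, crops included, and the job is handed in when it is done.

Besides the shell and the picture viewer there is one more tool, called as name([rows], argument=value, ...), one row to a line, values as JSON. drive_tool: Moves the arm, as the interface text tells. Its arguments: {"type":"object","properties":{"rows":{"type":"array"}},"required":["rows"]}

```bash
mkdir -p pics; cat > h.py <<'E'
import numpy as np, cv2
from station import *
def pts(c,s=None):
    z=c["z_map"]; v,u=np.mgrid[:z.shape[0],:z.shape[1]]
    P=np.stack([(u-c["cx"])/c["fx"]*z,(v-c["cy"])/c["fy"]*z,z],-1)
    if "R" in c: W=(P-c["t"])@c["R"]
    else:
        T=c["T_tool_cam"]; W=(P@T[:3,:3].T+T[:3,3])@np.array(s["ee_rot"]).T+s["tcp_pos"]
    W[z<=0]=np.nan
    return W
def save(n,c): cv2.imwrite(f"pics/{n}.png",c["frame"][...,::-1])
E
python3 - <<'E'
from h import *
s=sense()
print(s["time_s"],s["tcp_pos"])
for n in ("scene","side"):
    c=capture(n); save(n,c); W=pts(c)
    for l in ("plate","bin","case","bush1","sleeve","ring_gauge","v_block"):
        for m in masks_of(l,c):
            if m["p"]<.3: continue
            q=W[m["region"]]; q=q[~np.isnan(q[:,0])]
            if len(q): print(n,l,round(m["p"],2),np.round(m["xy"]),len(q),"med",np.round(np.median(q,0),3),"lo",np.round(np.percentile(q,3,0),3),"hi",np.round(np.percentile(q,97,0),3),c["frame"][m["region"]].mean(0).round())
E
cd pics; python3 -c "
import cv2,numpy as np
cv2.imwrite('both.png',cv2.resize(np.vstack([cv2.imread('scene.png'),cv2.imread('side.png')]),(400,600)))"
```

```text
0.0 [6.24449439e-01 3.04031112e-05 2.40464990e-01]
scene plate 0.78 [286. 276.] 22187 med [ 0.592 -0.106  0.075] lo [ 0.464 -0.246  0.043] hi [0.706 0.131 0.078] [59. 58. 59.]
scene bin 0.82 [394. 186.] 1703 med [0.652 0.251 0.006] lo [ 0.456 -0.029  0.002] hi [0.695 0.301 0.308] [ 48.  85. 142.]
scene case 0.7 [204. 384.] 10152 med [ 0.589 -0.312  0.046] lo [ 0.497 -0.389  0.036] hi [ 0.702 -0.252  0.048] [95. 63. 44.]
scene bush1 0.81 [317. 228.] 273 med [0.588 0.017 0.094] lo [0.571 0.005 0.076] hi [0.603 0.038 0.097] [203. 200. 196.]
scene bush1 0.61 [285. 282.] 320 med [ 0.61  -0.121  0.094] lo [ 0.595 -0.134  0.078] hi [ 0.624 -0.104  0.097] [205. 201. 197.]
scene bush1 0.59 [218. 278.] 309 med [ 0.504 -0.176  0.094] lo [ 0.488 -0.19   0.078] hi [ 0.517 -0.161  0.097] [203. 200. 196.]
scene bush1 0.55 [196. 220.] 221 med [ 0.342 -0.066  0.019] lo [ 0.323 -0.079  0.002] hi [ 0.355 -0.049  0.022] [199. 175.  72.]
scene bush1 0.54 [189. 259.] 204 med [ 0.39  -0.146  0.02 ] lo [ 0.374 -0.159  0.006] hi [ 0.402 -0.132  0.023] [202. 180.  72.]
scene bush1 0.5 [149. 304.] 289 med [ 0.
[... 1757 characters left out ...]
.092] lo [ 0.471 -0.057  0.079] hi [ 0.499 -0.027  0.096] [173. 169. 167.]
side bush1 0.63 [381. 199.] 168 med [ 0.394 -0.251  0.016] lo [ 0.379 -0.273  0.001] hi [ 0.408 -0.245  0.022] [173.  99. 113.]
side sleeve 0.81 [271. 226.] 400 med [0.488 0.074 0.099] lo [0.478 0.057 0.079] hi [0.504 0.082 0.122] [160. 156. 155.]
side ring_gauge 0.66 [245. 167.] 191 med [ 0.673 -0.088  0.088] lo [ 0.657 -0.112  0.078] hi [ 0.693 -0.074  0.09 ] [121. 117. 119.]
side ring_gauge 0.63 [272. 222.] 425 med [0.488 0.074 0.098] lo [0.477 0.054 0.077] hi [0.505 0.082 0.122] [159. 155. 154.]
side v_block 0.93 [213. 190.] 545 med [0.654 0.043 0.098] lo [0.639 0.011 0.077] hi [0.681 0.056 0.111] [121. 118. 119.]
```

View pics/scene.png

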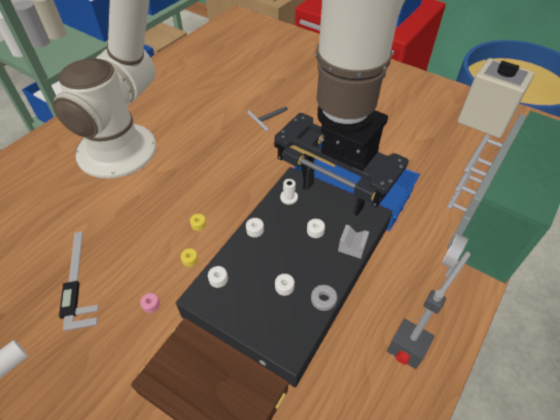

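View pics/side.png

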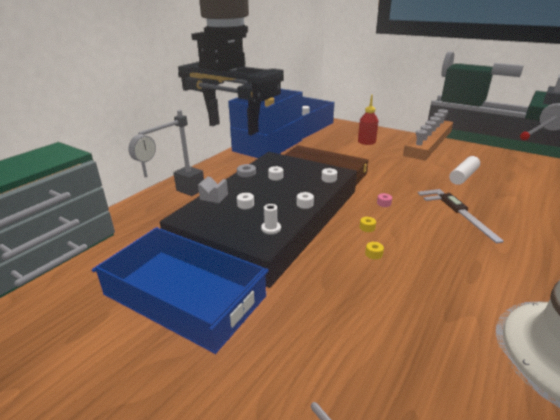

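The scene view shows four white bushes on the plate at (317,228), (285,282), (218,278) and (253,227). The sleeve is at (287,191), the V-block at (349,246) and the ring gauge at (324,301). The side view shows the bin at the +y end, next to the sleeve end. I'll refine the positions from both views.

```bash
python3 - <<'E'
from h import *
s=sense(); print(np.round(s["ee_rot"],3),s["gripper_width"],s["wrist_force"])
for n in ("scene","side"):
    c=capture(n); W=pts(c)
    f=c["frame"].astype(int)
    for l in ("bush1","sleeve","ring_gauge","v_block"):
        for m in masks_of(l,c):
            if m["p"]<.4: continue
            q=W[m["region"]]; q=q[~np.isnan(q[:,0])]
            if np.median(q[:,2])<.05: continue
            top=np.percentile(q[:,2],95); t=q[q[:,2]>top-.006][:,:2].astype(np.float32)
            (x,y),(w,h),a=cv2.minAreaRect(t) ; (ex,ey),r=cv2.minEnclosingCircle(t)
            print(n,l,"c %.3f %.3f r %.3f | rect %.3f %.3f %.3f %.3f %.0f top %.3f"%(ex,ey,r,x,y,w,h,a,top))
    q=W[(abs(W[...,2]-.075)<.004)&(f.max(-1)<110)]
    q=q[(abs(q[:,0]-.58)<.2)&(abs(q[:,1]+.05)<.25)][:,:2].astype(np.float32)
    print("plate",cv2.minAreaRect(q),cv2.boxPoints(cv2.minAreaRect(q)).round(3).tolist())
E
```

```text
[[-0. -1.  0.]
 [-1.  0.  0.]
 [-0. -0. -1.]] 0.9994820012689368 [-0.23016841  0.60723535 -0.75158717]
scene bush1 c 0.500 -0.175 r 0.017 | rect 0.501 -0.175 0.032 0.032 83 top 0.097
scene bush1 c 0.588 0.021 r 0.017 | rect 0.587 0.020 0.031 0.034 33 top 0.097
scene bush1 c 0.608 -0.117 r 0.018 | rect 0.608 -0.118 0.031 0.033 56 top 0.097
scene bush1 c 0.488 -0.047 r 0.018 | rect 0.488 -0.047 0.032 0.033 36 top 0.097
scene ring_gauge c 0.680 -0.097 r 0.023 | rect 0.680 -0.099 0.043 0.045 58 top 0.091
scene v_block c 0.666 0.029 r 0.028 | rect 0.666 0.030 0.045 0.041 14 top 0.111
plate ((0.5785384774208069, -0.046697378158569336), (0.24945998191833496, 0.40073588490486145), 3.5597808361053467) [[0.44200000166893005, 0.1459999978542328], [0.4659999907016754, -0.2540000081062317], [0.7149999737739563, -0.23899999260902405], [0.6909999847412109, 0.16099999845027924]]
side bush1 c 0.607 -0.115 r 0.018 | rect 0.607 -0.115 0.033 0.032 61 top 0.096
side bush1 c 0.485 -0.044 r 0.018 | rect 0.486 -0.042 0.030 0.030 69 top 0.096
side bush1 c 0.585 0.024 r 0.017 | rect 0.584 0.025 0.032 0.031 23 top 0.096
side bush1 c 0.499 -0.172 r 0.018 | rect 0.500 -0.170 0.029 0.035 47 top 0.096
side sleeve c 0.492 0.065 r 0.013 | rect 0.493 0.067 0.022 0.024 46 top 0.122
side ring_gauge c 0.678 -0.094 r 0.022 | rect 0.677 -0.094 0.041 0.041 80 top 0.090
side v_block c 0.663 0.034 r 0.030 | rect 0.664 0.033 0.046 0.042 13 top 0.111
plate ((0.576749861240387, -0.045453935861587524), (0.2501946687698364, 0.40407028794288635), 3.691462755203247) [[0.4390000104904175, 0.14800000190734863], [0.4650000035762787, -0.2549999952316284], [0.7149999737739563, -0.23899999260902405], [0.6890000104904175, 0.164000004529953]]
```

drive_tool([
  [28,-10,-12,-36,0,0,0],
  [28,-10,-12,-36,0,0,0],
  [28,-10,0,-36,0,0,0],
  [28,-8,0,-25,0,0,0],
  [28,0,0,-10,0,0,0],
])

```text
time_s: 1.72
tcp_pos: [0.5828, -0.0247, 0.0945]
ee_rot: [[-0.001, -1.0, -0.009], [-1.0, 0.001, -0.001], [0.001, 0.009, -1.0]]
wrist_force: [-5.6, 2.5, 18.9]
gripper_width: 0.709
gripper_force: 14.0
```

drive_tool([
  [28,0,0,0,0,0,0],
  [28,0,0,0,0,0,0],
])

```text
time_s: 1.88
tcp_pos: [0.5884, -0.0238, 0.0994]
ee_rot: [[0.001, -1.0, 0.002], [-1.0, -0.001, -0.0], [0.0, -0.002, -1.0]]
wrist_force: [0.6, -0.1, 0.4]
gripper_width: 0.558
gripper_force: 0.0
```

drive_tool([
  [28,0,0,0,0,0,0],
  [28,0,0,0,0,0,0],
  [28,0,0,0,0,0,0],
  [28,0,4,0,0,0,0],
  [28,0,8,0,0,0,0],
])

```text
time_s: 2.3
tcp_pos: [0.5872, -0.0121, 0.099]
ee_rot: [[-0.001, -1.0, 0.001], [-1.0, 0.001, 0.0], [-0.0, -0.001, -1.0]]
wrist_force: [0.1, -0.1, -1.2]
gripper_width: 0.29
gripper_force: 0.0
```

drive_tool([
  [28,0,10,0,0,0,0],
  [28,0,14,0,0,0,0],
  [28,0,16,0,0,0,0],
  [28,0,16,0,0,0,0],
  [28,0,16,0,0,0,0],
])

```text
time_s: 2.72
tcp_pos: [0.5869, 0.062, 0.0987]
ee_rot: [[0.001, -1.0, 0.0], [-1.0, -0.001, -0.0], [0.0, -0.0, -1.0]]
wrist_force: [0.2, -0.9, 0.8]
gripper_width: 0.277
gripper_force: 0.3
```

drive_tool([
  [28,0,16,0,0,0,0],
  [28,0,16,0,0,0,0],
  [28,0,16,0,0,0,0],
  [28,0,16,0,0,0,0],
  [28,0,16,0,0,0,0],
])

```text
time_s: 3.13
tcp_pos: [0.5868, 0.1421, 0.0986]
ee_rot: [[0.001, -1.0, 0.0], [-1.0, -0.001, -0.0], [0.0, -0.0, -1.0]]
wrist_force: [0.0, -0.5, -0.5]
gripper_width: 0.278
gripper_force: 0.1
```

drive_tool([
  [28,0,16,0,0,0,0],
  [28,0,14,0,0,0,0],
  [28,0,0,0,0,0,0],
  [28,0,0,20,0,0,0],
  [28,0,0,40,0,0,0],
])

```text
time_s: 3.55
tcp_pos: [0.5835, 0.1692, 0.1536]
ee_rot: [[-0.001, -1.0, -0.012], [-1.0, 0.001, -0.005], [0.005, 0.012, -1.0]]
wrist_force: [0.6, 0.3, 0.2]
gripper_width: 0.282
gripper_force: 0.0
```

```bash
python3 - <<'E'
from h import *
print(sense()["tcp_pos"]); c=capture("side"); save("s2",c)
E
```

```text
[0.58353939 0.16918276 0.1535844 ]
```

View pics/s2.png

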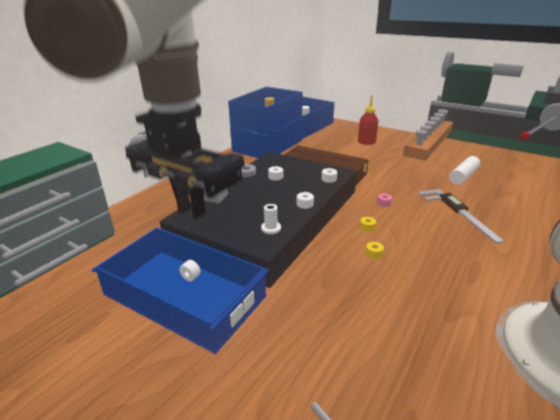

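Bush A lies in the bin at (190,270), and the other things stand where they were. Next is bush B.

drive_tool([
  [28,3,-34,0,0,0,0.1],
  [28,3,-34,0,0,0,0],
  [28,3,-34,0,0,0,0],
  [28,3,-34,0,0,0,0],
  [28,3,-34,0,0,0,0],
])

```text
time_s: 4.02
tcp_pos: [0.602, -0.0014, 0.1588]
ee_rot: [[0.1, -0.995, 0.001], [-0.995, -0.1, 0.0], [-0.0, -0.001, -1.0]]
wrist_force: [0.9, 0.2, -0.4]
gripper_width: 0.281
gripper_force: 0.0
```

drive_tool([
  [28,3,-34,0,0,0,0],
  [28,3,-34,0,0,0,0],
  [28,3,-34,0,0,0,0],
  [28,2,-34,0,0,0,0],
  [28,0,-28,0,0,0,0],
])

```text
time_s: 4.43
tcp_pos: [0.6131, -0.1664, 0.1586]
ee_rot: [[0.098, -0.995, 0.0], [-0.995, -0.098, -0.0], [0.0, -0.0, -1.0]]
wrist_force: [-0.4, 0.2, 0.2]
gripper_width: 0.279
gripper_force: 0.0
```

drive_tool([
  [28,0,0,0,0,0,0],
  [28,0,0,0,0,0,0],
])

```text
time_s: 4.6
tcp_pos: [0.6127, -0.1656, 0.1582]
ee_rot: [[0.096, -0.995, -0.0], [-0.995, -0.096, 0.0], [-0.0, 0.0, -1.0]]
wrist_force: [0.8, 0.5, -0.5]
gripper_width: 0.281
gripper_force: 0.0
```

drive_tool([
  [28,0,0,-25,0,0,0],
  [28,0,0,-20,0,0,0],
  [28,0,0,-10,0,0,0],
  [28,0,0,-4,0,0,0],
  [28,0,0,0,0,0,0],
])

```text
time_s: 5.02
tcp_pos: [0.6128, -0.1631, 0.0988]
ee_rot: [[0.101, -0.995, -0.002], [-0.995, -0.101, -0.0], [-0.0, 0.002, -1.0]]
wrist_force: [-0.1, -0.1, 0.9]
gripper_width: 0.282
gripper_force: 0.0
```

drive_tool([
  [28,-1,8,0,0,0,0],
  [28,-1,10,0,0,0,0],
  [28,-1,10,0,0,0,0],
  [28,-1.4,14,0,0,0,0],
  [28,-1.6,16,0,0,0,0],
])

```text
time_s: 5.43
tcp_pos: [0.6071, -0.1046, 0.1004]
ee_rot: [[0.1, -0.995, 0.001], [-0.995, -0.1, -0.0], [0.0, -0.001, -1.0]]
wrist_force: [0.2, 0.2, -0.3]
gripper_width: 0.281
gripper_force: 0.2
```

drive_tool([
  [28,-1.6,16,0,0,0,0],
  [28,-1.6,16,0,0,0,0],
  [28,-1.6,16,0,0,0,0],
  [28,-1.6,16,0,0,0,0],
  [28,-1.6,16,0,0,0,0],
])

```text
time_s: 5.85
tcp_pos: [0.5988, -0.0239, 0.1003]
ee_rot: [[0.101, -0.995, 0.001], [-0.995, -0.101, 0.0], [-0.0, -0.001, -1.0]]
wrist_force: [0.6, -0.5, 0.4]
gripper_width: 0.279
gripper_force: 0.2
```

drive_tool([
  [28,-1.6,16,0,0,0,0],
  [28,-1.6,16,0,0,0,0],
  [28,-1.6,16,0,0,0,0],
  [28,-1.6,16,0,0,0,0],
  [28,-1.6,16,0,0,0,0],
])

```text
time_s: 6.27
tcp_pos: [0.5907, 0.0561, 0.1003]
ee_rot: [[0.101, -0.995, 0.001], [-0.995, -0.101, 0.0], [-0.0, -0.001, -1.0]]
wrist_force: [0.1, 0.0, -0.7]
gripper_width: 0.279
gripper_force: 0.2
```

drive_tool([
  [28,-1.6,16,0,0,0,0],
  [28,-1.6,16,0,0,0,0],
  [28,-1.6,16,0,0,0,0],
  [28,-1.6,16,0,0,0,0],
  [28,-1.6,16,0,0,0,0],
])

```text
time_s: 6.68
tcp_pos: [0.5824, 0.136, 0.1003]
ee_rot: [[0.101, -0.995, 0.001], [-0.995, -0.101, 0.0], [-0.0, -0.001, -1.0]]
wrist_force: [-0.0, -0.4, 0.3]
gripper_width: 0.277
gripper_force: 0.2
```

drive_tool([
  [28,-1.6,16,0,0,0,0],
  [28,-1.6,16,0,0,0,0],
  [28,0,3,0,0,0,0],
  [28,0,0,20,0,0,0],
  [28,0,0,40,0,0,0],
])

```text
time_s: 7.1
tcp_pos: [0.576, 0.1687, 0.1553]
ee_rot: [[0.1, -0.995, -0.011], [-0.995, -0.1, -0.005], [0.004, 0.011, -1.0]]
wrist_force: [0.8, -0.2, -0.4]
gripper_width: 0.276
gripper_force: 0.0
```

drive_tool([
  [28,-14,-30,0,0,0,-0.1],
  [28,-14,-30,0,0,0,-0.1],
  [28,-14,-30,0,0,0,-0.1],
  [28,-14,-30,0,0,0,-0.1],
  [28,-14,-30,0,0,0,-0.1],
])

```text
time_s: 7.52
tcp_pos: [0.5086, 0.0182, 0.1601]
ee_rot: [[-0.393, -0.919, 0.001], [-0.919, 0.393, 0.0], [-0.001, -0.001, -1.0]]
wrist_force: [0.0, 0.0, -0.2]
gripper_width: 0.276
gripper_force: 0.0
```

drive_tool([
  [28,-14,-30,0,0,0,-0.1],
  [28,-14,-30,0,0,0,-0.1],
  [28,-14,-30,0,0,0,-0.1],
  [28,-7,-12,0,0,0,0],
  [28,0,0,0,0,0,0],
])

```text
time_s: 7.93
tcp_pos: [0.4589, -0.0846, 0.1599]
ee_rot: [[-0.646, -0.764, -0.0], [-0.764, 0.646, 0.0], [-0.0, 0.0, -1.0]]
wrist_force: [-0.1, -0.3, -0.0]
gripper_width: 0.282
gripper_force: 0.0
```

drive_tool([
  [28,0,0,0,0,0,0],
  [28,0,0,0,0,0,0],
])

```text
time_s: 8.1
tcp_pos: [0.4615, -0.0823, 0.1599]
ee_rot: [[-0.643, -0.766, 0.001], [-0.766, 0.643, 0.0], [-0.001, -0.001, -1.0]]
wrist_force: [-0.7, 0.3, -0.1]
gripper_width: 0.278
gripper_force: 0.0
```

```bash
python3 - <<'E'
from h import *
print(sense()["tcp_pos"],sense()["time_s"]); c=capture("side"); save("s3",c)
W=pts(c)
for m in masks_of("bush1",c):
    q=W[m["region"]]; print(round(m["p"],2),np.round(np.nanmedian(q,0),3))
E
```

```text
[ 0.46151044 -0.08229391  0.1599327 ] 8.1
0.79 [ 0.482 -0.035  0.092]
0.75 [0.578 0.198 0.028]
0.75 [ 0.336 -0.052  0.018]
0.64 [ 0.494 -0.16   0.086]
0.63 [0.47  0.224 0.036]
0.62 [ 0.383 -0.133  0.017]
0.58 [ 0.392 -0.253  0.017]
```

View pics/s3.png

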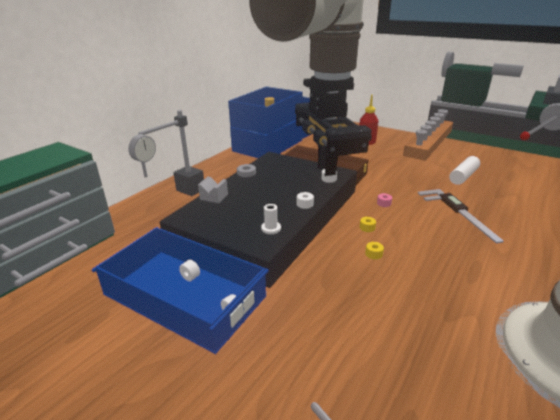

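Two bushes are now in the bin, at (190,270) and (231,302). The sleeve, V-block and ring haven't moved. Now I'll push D round the sleeve, starting with a diagonal.

drive_tool([
  [28,-3,3,-25,0,0,0],
  [28,0,0,-20,0,0,0],
  [28,0,0,-10,0,0,0],
  [28,0,0,-5,0,0,0],
  [28,0,0,0,0,0,0],
])

```text
time_s: 8.62
tcp_pos: [0.4576, -0.0794, 0.0985]
ee_rot: [[-0.643, -0.766, -0.002], [-0.766, 0.643, -0.0], [0.002, 0.002, -1.0]]
wrist_force: [1.1, -0.9, 0.3]
gripper_width: 0.28
gripper_force: 0.0
```

drive_tool([
  [28,5,6,0,0,0,0],
  [28,5,6,0,0,0,0],
  [28,6,7.2,0,0,0,0],
  [28,8,9.5,0,0,0,0],
  [28,9,10.7,0,0,0,0],
])

```text
time_s: 9.03
tcp_pos: [0.4919, -0.0395, 0.1001]
ee_rot: [[-0.644, -0.765, 0.001], [-0.765, 0.644, 0.0], [-0.001, -0.001, -1.0]]
wrist_force: [-0.0, 0.3, -0.2]
gripper_width: 0.277
gripper_force: 0.2
```

drive_tool([
  [28,9,10.7,0,0,0,0],
  [28,9,10.7,0,0,0,0],
  [28,9,10.7,0,0,0,0],
  [28,9,10.7,0,0,0,0],
  [28,9,10.7,0,0,0,0],
])

```text
time_s: 9.45
tcp_pos: [0.5367, 0.0142, 0.0994]
ee_rot: [[-0.644, -0.765, -0.0], [-0.765, 0.644, -0.0], [0.0, 0.0, -1.0]]
wrist_force: [0.3, -0.3, 0.2]
gripper_width: 0.279
gripper_force: 0.2
```

drive_tool([
  [28,9,10.7,0,0,0,0],
  [28,9,10.7,0,0,0,0],
  [28,5,6,0,0,0,0],
  [28,2,2.4,0,0,0,0],
  [28,0,0,0,0,0,0],
])

```text
time_s: 9.87
tcp_pos: [0.5612, 0.0433, 0.0993]
ee_rot: [[-0.644, -0.765, -0.0], [-0.765, 0.644, 0.0], [0.0, 0.0, -1.0]]
wrist_force: [-0.6, 0.3, -0.6]
gripper_width: 0.282
gripper_force: 0.0
```

drive_tool([
  [28,-8,-10,0,0,0,0],
  [28,0,-12,0,0,0,0],
  [28,5,-10,0,0,0,0.1],
  [28,6,0,0,0,0,0.1],
  [28,6,0,0,0,0,0.1],
])

```text
time_s: 10.28
tcp_pos: [0.5689, 0.0085, 0.0998]
ee_rot: [[-0.387, -0.922, -0.001], [-0.922, 0.387, -0.0], [0.0, 0.001, -1.0]]
wrist_force: [0.6, 0.2, -0.1]
gripper_width: 0.279
gripper_force: 0.0
```

drive_tool([
  [28,5,0,0,0,0,0.1],
  [28,0,0,0,0,0,0.1],
  [28,0,0,0,0,0,0.1],
  [28,0,0,0,0,0,0.1],
  [28,0,0,0,0,0,0],
])

```text
time_s: 10.7
tcp_pos: [0.574, 0.0091, 0.0997]
ee_rot: [[-0.0, -1.0, -0.001], [-1.0, 0.0, -0.0], [0.0, 0.001, -1.0]]
wrist_force: [0.1, 0.1, 0.4]
gripper_width: 0.28
gripper_force: 0.0
```

```bash
python3 - <<'E'
from h import *
print(sense()["tcp_pos"],sense()["time_s"]); c=capture("side"); save("s4",c)
W=pts(c)
for l in("bush1","sleeve","v_block"):
  for m in masks_of(l,c):
    q=W[m["region"]]; print(l,round(m["p"],2),np.round(m["xy"]),np.round(np.nanmedian(q,0),3),np.round(np.nanpercentile(q,[3,97],axis=0),3).tolist())
E
```

```text
[0.57399214 0.00907172 0.09965135] 10.7
bush1 0.83 [375. 250.] [ 0.336 -0.052  0.018] [[0.321, -0.073, 0.003], [0.351, -0.045, 0.022]]
bush1 0.75 [237. 211.] [0.569 0.069 0.092] [[0.559, 0.049, 0.078], [0.587, 0.078, 0.096]]
bush1 0.54 [381. 200.] [ 0.392 -0.253  0.018] [[0.378, -0.274, 0.004], [0.408, -0.245, 0.022]]
bush1 0.53 [190. 272.] [0.579 0.197 0.029] [[0.569, 0.183, 0.012], [0.597, 0.202, 0.038]]
bush1 0.52 [367. 221.] [ 0.383 -0.132  0.018] [[0.37, -0.153, 0.003], [0.398, -0.125, 0.022]]
bush1 0.51 [328. 172.] [ 0.495 -0.163  0.091] [[0.483, -0.188, 0.075], [0.512, -0.156, 0.096]]
bush1 0.47 [228. 302.] [0.469 0.223 0.037] [[0.462, 0.211, 0.023], [0.478, 0.227, 0.039]]
bush1 0.31 [268. 224.] [0.488 0.074 0.098] [[0.477, 0.057, 0.077], [0.503, 0.082, 0.122]]
sleeve 0.74 [269. 225.] [0.488 0.074 0.098] [[0.478, 0.056, 0.077], [0.507, 0.082, 0.122]]
v_block 0.63 [210. 191.] [0.655 0.044 0.098] [[0.639, 0.011, 0.077], [0.682, 0.056, 0.111]]
```

drive_tool([
  [28,0,8,0,0,0,0],
  [28,0,10,0,0,0,0],
  [28,0,10,0,0,0,0],
  [28,0,12,0,0,0,0],
  [28,0,16,0,0,0,0],
])

```text
time_s: 11.32
tcp_pos: [0.5747, 0.0679, 0.0995]
ee_rot: [[-0.0, -1.0, -0.0], [-1.0, 0.0, -0.0], [0.0, 0.0, -1.0]]
wrist_force: [0.2, 0.4, 1.4]
gripper_width: 0.281
gripper_force: 0.1
```

drive_tool([
  [28,0,16,0,0,0,0],
  [28,0,16,0,0,0,0],
  [28,0,16,0,0,0,0],
  [28,0,16,0,0,0,0],
  [28,0,16,0,0,0,0],
])

```text
time_s: 11.73
tcp_pos: [0.5745, 0.1488, 0.0996]
ee_rot: [[0.001, -1.0, 0.0], [-1.0, -0.001, 0.0], [-0.0, -0.0, -1.0]]
wrist_force: [0.0, -0.3, -0.5]
gripper_width: 0.281
gripper_force: 0.0
```

drive_tool([
  [28,0,16,0,0,0,0],
  [28,0,12,0,0,0,0],
  [28,0,0,0,0,0,0],
  [28,0,0,20,0,0,0],
  [28,0,0,40,0,0,0],
])

```text
time_s: 12.15
tcp_pos: [0.5713, 0.1735, 0.1547]
ee_rot: [[-0.001, -1.0, -0.012], [-1.0, 0.001, -0.005], [0.005, 0.012, -1.0]]
wrist_force: [0.6, 0.4, 0.2]
gripper_width: 0.284
gripper_force: 0.0
```

drive_tool([
  [28,-7,-33,0,0,0,-0.05],
  [28,-7,-33,0,0,0,-0.05],
  [28,-7,-33,0,0,0,-0.05],
  [28,-7,-33,0,0,0,-0.05],
  [28,-7,-33,0,0,0,-0.05],
])

```text
time_s: 12.57
tcp_pos: [0.539, 0.0081, 0.1597]
ee_rot: [[-0.25, -0.968, -0.0], [-0.968, 0.25, 0.0], [-0.0, 0.0, -1.0]]
wrist_force: [0.6, 0.2, -0.5]
gripper_width: 0.286
gripper_force: 0.0
```

drive_tool([
  [28,-7,-33,0,0,0,0],
  [28,-7,-33,0,0,0,0],
  [28,-7,-33,0,0,0,0],
  [28,-7,-33,0,0,0,0],
  [28,-7,-33,0,0,0,0],
])

```text
time_s: 12.98
tcp_pos: [0.5039, -0.157, 0.1597]
ee_rot: [[-0.248, -0.969, -0.0], [-0.969, 0.248, -0.0], [0.0, 0.0, -1.0]]
wrist_force: [0.2, -0.1, -0.3]
gripper_width: 0.281
gripper_force: 0.0
```

drive_tool([
  [28,-7,-33,0,0,0,0],
  [28,-7,-27,0,0,0,0],
  [28,0,0,0,0,0,0],
  [28,0,0,0,0,0,0],
])

```text
time_s: 13.32
tcp_pos: [0.4899, -0.2167, 0.1594]
ee_rot: [[-0.251, -0.968, -0.0], [-0.968, 0.251, 0.0], [-0.0, 0.0, -1.0]]
wrist_force: [0.4, -0.1, 0.1]
gripper_width: 0.278
gripper_force: 0.0
```

```bash
python3 - <<'E'
from h import *
print(sense()["tcp_pos"],sense()["time_s"]); c=capture("side"); save("s5",c)
E
```

```text
[ 0.48991726 -0.21674998  0.15941118] 13.3167
```

View pics/s5.png

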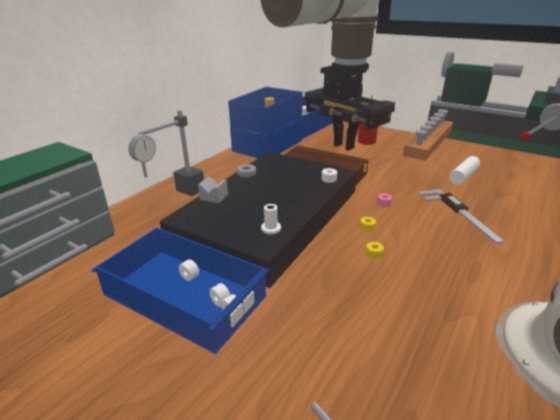

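Three bushes are in the bin, at (190,270), (220,293) and (231,300). The last one is at (329,175) on the plate, ahead of the fingers.

drive_tool([
  [28,0,0,-25,0,0,0],
  [28,0,0,-20,0,0,0],
  [28,0,0,-10,0,0,0],
  [28,0,0,-5,0,0,0],
  [28,0,0,0,0,0,0],
])

```text
time_s: 13.78
tcp_pos: [0.4906, -0.2146, 0.0987]
ee_rot: [[-0.246, -0.969, -0.002], [-0.969, 0.246, 0.0], [0.0, 0.002, -1.0]]
wrist_force: [0.5, -0.0, 0.4]
gripper_width: 0.278
gripper_force: 0.0
```

drive_tool([
  [28,2,8,0,0,0,0],
  [28,2.5,10,0,0,0,0],
  [28,2.5,10,0,0,0,0],
  [28,3.5,14,0,0,0,0],
  [28,4,16,0,0,0,0],
])

```text
time_s: 14.2
tcp_pos: [0.506, -0.1561, 0.1005]
ee_rot: [[-0.247, -0.969, 0.002], [-0.969, 0.247, -0.0], [-0.0, -0.002, -1.0]]
wrist_force: [0.1, 0.1, 0.5]
gripper_width: 0.278
gripper_force: 0.1
```

drive_tool([
  [28,4,16,0,0,0,0],
  [28,4,16,0,0,0,0],
  [28,4,16,0,0,0,0],
  [28,4,16,0,0,0,0],
  [28,4,16,0,0,0,0],
])

```text
time_s: 14.62
tcp_pos: [0.5259, -0.0754, 0.1005]
ee_rot: [[-0.246, -0.969, 0.002], [-0.969, 0.246, 0.0], [-0.001, -0.002, -1.0]]
wrist_force: [0.5, 0.3, -0.1]
gripper_width: 0.282
gripper_force: 0.1
```

drive_tool([
  [28,4,16,0,0,0,0],
  [28,4,16,0,0,0,0],
  [28,4,16,0,0,0,0],
  [28,4,16,0,0,0,0],
  [28,4,16,0,0,0,0],
])

```text
time_s: 15.03
tcp_pos: [0.5457, 0.0048, 0.1005]
ee_rot: [[-0.246, -0.969, 0.002], [-0.969, 0.246, 0.0], [-0.001, -0.002, -1.0]]
wrist_force: [-0.8, 0.1, -0.6]
gripper_width: 0.28
gripper_force: 0.1
```

drive_tool([
  [28,4,16,0,0,0,0],
  [28,4,16,0,0,0,0],
  [28,4,16,0,0,0,0],
  [28,4,16,0,0,0,0],
  [28,4,16,0,0,0,0],
])

```text
time_s: 15.45
tcp_pos: [0.5656, 0.0847, 0.1003]
ee_rot: [[-0.247, -0.969, 0.001], [-0.969, 0.247, 0.0], [-0.001, -0.001, -1.0]]
wrist_force: [-0.3, -0.8, 0.8]
gripper_width: 0.275
gripper_force: 0.2
```

drive_tool([
  [28,4,16,0,0,0,0],
  [28,4,16,0,0,0,0],
  [28,4,16,0,0,0,0],
  [28,4,16,0,0,0,0],
  [28,4,16,0,0,0,0],
])

```text
time_s: 15.87
tcp_pos: [0.5856, 0.1644, 0.0994]
ee_rot: [[-0.247, -0.969, -0.0], [-0.969, 0.247, 0.0], [-0.0, 0.0, -1.0]]
wrist_force: [1.1, -0.1, -1.0]
gripper_width: 0.277
gripper_force: 0.0
```

drive_tool([
  [28,2,8,0,0,0,0],
  [28,0,0,0,0,0,0],
  [28,0,0,20,0,0,0],
  [28,0,0,40,0,0,0],
  [28,0,-20,40,0,0,0],
])

```text
time_s: 16.28
tcp_pos: [0.5867, 0.1531, 0.1967]
ee_rot: [[-0.245, -0.969, -0.003], [-0.969, 0.245, -0.002], [0.002, 0.002, -1.0]]
wrist_force: [1.2, 0.5, 0.8]
gripper_width: 0.278
gripper_force: 0.0
```

drive_tool([
  [28,0,-35,20,0,0,0],
  [28,0,-35,0,0,0,0],
  [28,0,-35,0,0,0,0],
  [28,0,0,0,0,0,0],
  [28,0,0,0,0,0,0],
])

```text
time_s: 16.7
tcp_pos: [0.5867, 0.0448, 0.217]
ee_rot: [[-0.251, -0.968, -0.0], [-0.968, 0.251, 0.0], [-0.0, 0.0, -1.0]]
wrist_force: [-0.1, -0.3, -0.7]
gripper_width: 0.276
gripper_force: 0.0
```

```bash
python3 - <<'E'
from h import *
print(sense()["tcp_pos"],sense()["time_s"]); c=capture("side"); save("s6",c)
W=pts(c)
for l in("bush1","sleeve","v_block","ring_gauge"):
  for m in masks_of(l,c):
    q=W[m["region"]]; print(l,round(m["p"],2),np.round(m["xy"]),np.round(np.nanmedian(q,0),3))
E
```

```text
[0.58673083 0.04477887 0.21697881] 16.7
bush1 0.82 [377. 248.] [ 0.336 -0.053  0.018]
bush1 0.71 [367. 223.] [ 0.383 -0.132  0.018]
bush1 0.62 [381. 201.] [ 0.392 -0.252  0.017]
bush1 0.59 [191. 246.] [0.586 0.182 0.059]
bush1 0.58 [219. 295.] [0.493 0.215 0.032]
bush1 0.56 [190. 270.] [0.583 0.198 0.029]
sleeve 0.9 [271. 223.] [0.488 0.073 0.097]
v_block 0.58 [210. 191.] [0.658 0.044 0.097]
ring_gauge 0.58 [188. 248.] [0.585 0.182 0.059]
```

View pics/s6.png

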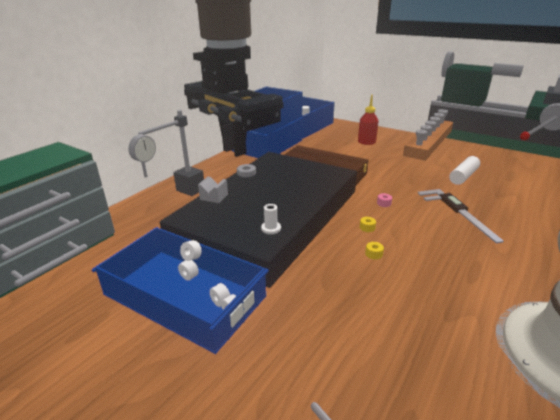

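```bash
python3 - <<'E'
from h import *
for n in("side","scene"):
    c=capture(n); W=pts(c); f=c["frame"].astype(int)
    k=(f.min(-1)>110)&(W[...,1]>.155)&(W[...,1]<.31)&(W[...,2]<.1)&(abs(W[...,0]-.586)<.035)&(W[...,2]>.01)
    q=W[k]; print(n,len(q))
    for lo in np.arange(.01,.085,.01):
        t=q[(q[:,2]>=lo)&(q[:,2]<lo+.01)]
        if len(t): print(round(lo,2),len(t),t.min(0).round(3),t.max(0).round(3))
    if n=="side": cv2.imwrite("pics/z.png",cv2.resize(c["frame"][220:330,90:280,::-1],None,fx=4,fy=4,interpolation=3))
E
```

```text
side 620
0.01 74 [0.573 0.163 0.01 ] [0.606 0.203 0.02 ]
0.02 79 [0.572 0.182 0.02 ] [0.605 0.202 0.03 ]
0.03 132 [0.575 0.181 0.03 ] [0.603 0.202 0.04 ]
0.04 45 [0.575 0.162 0.042] [0.603 0.192 0.05 ]
0.05 123 [0.573 0.156 0.05 ] [0.611 0.191 0.06 ]
0.06 129 [0.574 0.155 0.06 ] [0.607 0.187 0.07 ]
0.07 38 [0.579 0.17  0.07 ] [0.6   0.183 0.075]
scene 75
0.02 1 [0.602 0.196 0.03 ] [0.602 0.196 0.03 ]
0.03 3 [0.603 0.194 0.03 ] [0.605 0.196 0.034]
0.05 6 [0.607 0.17  0.054] [0.609 0.182 0.06 ]
0.06 64 [0.576 0.161 0.061] [0.608 0.181 0.07 ]
0.07 1 [0.605 0.178 0.071] [0.605 0.178 0.071]
```

View pics/z.png

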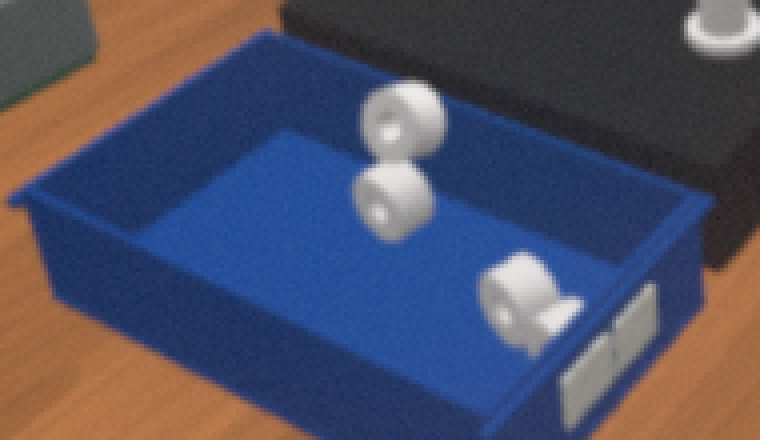

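The fourth bush, at crop (402,120), is perched on the first one and leaning on the bin rim, with its top at about z = 0.075. I'll nudge it off sideways along +x with closed fingertips inside the bin.

drive_tool([
  [0,-10,34,0,0,0,0.1],
  [0,-10,34,0,0,0,0.1],
  [0,-10,34,0,0,0,0.1],
  [0,-11,34,0,0,0,0],
  [0,0,0,0,0,0,0],
])

```text
time_s: 17.47
tcp_pos: [0.545, 0.1884, 0.2168]
ee_rot: [[0.057, -0.998, 0.0], [-0.998, -0.057, 0.001], [-0.001, -0.001, -1.0]]
wrist_force: [-0.2, -0.2, -0.2]
gripper_width: 0.034
gripper_force: 0.0
```

drive_tool([
  [0,0,0,-35,0,0,0],
  [0,0,0,-35,0,0,0],
  [0,0,0,-30,0,0,0],
  [0,0,0,0,0,0,0],
  [0,0,0,0,0,0,0],
])

```text
time_s: 17.88
tcp_pos: [0.5458, 0.1829, 0.1158]
ee_rot: [[0.051, -0.999, -0.003], [-0.999, -0.051, -0.003], [0.002, 0.003, -1.0]]
wrist_force: [0.6, 0.0, 1.0]
gripper_width: 0.002
gripper_force: 0.0
```

drive_tool([
  [0,0,0,-22,0,0,0],
  [0,0,0,-18,0,0,0],
  [0,0,0,-7,0,0,0],
  [0,0,0,0,0,0,0],
  [0,0,0,0,0,0,0],
])

```text
time_s: 18.3
tcp_pos: [0.5475, 0.1837, 0.0715]
ee_rot: [[0.051, -0.999, 0.003], [-0.999, -0.051, 0.001], [-0.001, -0.003, -1.0]]
wrist_force: [0.2, 1.0, 0.5]
gripper_width: 0.004
gripper_force: 0.0
```

drive_tool([
  [0,6,0.4,0,0,0,0],
  [0,6,0.4,0,0,0,0],
  [0,6,0.5,0,0,0,0],
  [0,6,0.5,0,0,0,0],
  [0,6,0.5,0,0,0,0],
])

```text
time_s: 18.72
tcp_pos: [0.5773, 0.1855, 0.0702]
ee_rot: [[0.05, -0.999, 0.001], [-0.999, -0.05, 0.0], [-0.0, -0.001, -1.0]]
wrist_force: [0.2, 0.4, -0.3]
gripper_width: 0.007
gripper_force: 0.0
```

drive_tool([
  [0,6,1,0,0,0,0],
  [0,6,1,0,0,0,0],
  [0,6,1,0,0,0,0],
  [0,6,1,0,0,0,0],
  [0,0,0,0,0,0,0],
])

```text
time_s: 19.13
tcp_pos: [0.6016, 0.1897, 0.0697]
ee_rot: [[0.05, -0.999, 0.001], [-0.999, -0.05, 0.0], [-0.0, -0.001, -1.0]]
wrist_force: [-0.8, 0.2, -0.3]
gripper_width: 0.007
gripper_force: 0.0
```

```bash
python3 - <<'E'
from h import *
s=sense();print(s["tcp_pos"],s["wrist_force"]); c=capture("side"); W=pts(c)
cv2.imwrite("pics/z2.png",cv2.resize(c["frame"][200:330,90:290,::-1],None,fx=4,fy=4,interpolation=3))
for m in masks_of("bush1",c):
    q=W[m["region"]]; q=q[q[:,1]>.12]
    if len(q): print(round(m["p"],2),np.round(np.nanmedian(q,0),3),np.nanpercentile(q,97,axis=0))
E
```

```text
[0.60159902 0.18966548 0.06967776] [-0.77025675  0.18842614 -0.31364387]
0.82 [0.665 0.188 0.028] [0.68449136 0.19252473 0.03889764]
0.82 [0.587 0.197 0.028] [0.6063028 0.2014448 0.0382825]
0.57 [0.494 0.215 0.032] [0.51315453 0.22041484 0.03858579]
0.55 [0.47  0.223 0.037] [0.4823634  0.22783934 0.03922179]
```

View pics/z2.png

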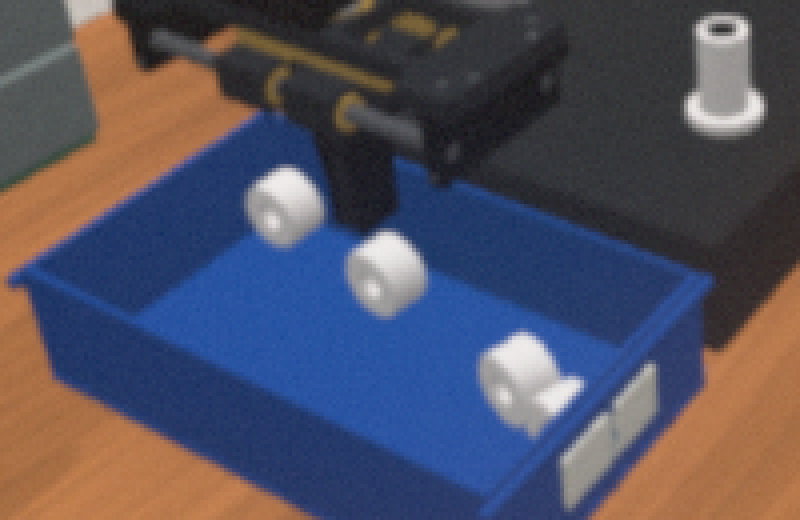

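All four bushes are now low in the bin, at crop (285,207), (385,275), (518,380) and (555,405). I'll lift clear and hand in.

drive_tool([
  [0,0,0,20,0,0,0],
  [0,0,0,35,0,0,0],
  [0,0,0,40,0,0,0],
  [0,0,0,30,0,0,0],
  [0,0,0,0,0,0,0],
])

```text
time_s: 19.65
tcp_pos: [0.6036, 0.1908, 0.2032]
ee_rot: [[0.052, -0.999, 0.014], [-0.999, -0.052, 0.005], [-0.005, -0.014, -1.0]]
wrist_force: [0.7, 0.6, 0.6]
gripper_width: 0.004
gripper_force: 0.0
```

drive_tool([
  [0,0,0,0,0,0,0],
  [0,0,0,0,0,0,0],
  [0,0,0,0,0,0,0],
])

```text
time_s: 19.9
tcp_pos: [0.5991, 0.189, 0.193]
ee_rot: [[0.05, -0.999, -0.003], [-0.999, -0.05, -0.001], [0.001, 0.003, -1.0]]
wrist_force: [0.4, -0.8, 0.5]
gripper_width: 0.005
gripper_force: 0.0
```

```bash
python3 - <<'E'
from h import *
c=capture("side"); W=pts(c)
for l in("bush1","sleeve","v_block","ring_gauge"):
  for m in masks_of(l,c):
    q=np.nanmedian(W[m["region"]],0)
    if q[0]>.43: print(l,round(m["p"],2),q.round(3))
print(sense()["tcp_pos"],finish_job())
E
```

```text
bush1 0.86 [0.494 0.215 0.032]
bush1 0.76 [0.588 0.197 0.029]
bush1 0.59 [0.665 0.188 0.028]
sleeve 0.8 [0.489 0.073 0.097]
v_block 0.91 [0.656 0.045 0.097]
ring_gauge 0.66 [ 0.674 -0.089  0.088]
the job is handed in; nothing more can be done
[0.60000608 0.18924444 0.19378504] None
```

All four bushes were swept into the bin (the last needed a nudge off the rim), the sleeve, ring gauge and V-block still stand where they were, and the job was handed in at about 20 s.

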